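Run the cooking tray back to its stop, ease it off and lock it

TASK

The slide-out tray with the oil and seasonings has been left drawn out on its runners. Slide it back until you feel it go firm against the rubber stop hidden underneath (don't ram it), ease it out again by about a centimetre to take the load off so that the lock bolt hangs over its hole, then press the lock knob fully down. Keep what stands on the tray upright and leave the things beside it where they are.

Things in the scene. Friction and masses are not known exactly. Their poses are not given: they have to be found in the camera images.
- station: Low fixed steel base of the slide-out tray, 335 x 280 x 28 mm, standing on the worktop; origin on the worktop under its middle. Its x axis points along the runners, away from the robot (the way the tray goes back), y to the left, z up.
- slide (a joint): How far the tray is drawn out towards the robot, in m: 0 is as far back as the runners go, 0.15 fully out. The hidden stop is met before that: its bracket is clamped anywhere along a strip under the tray, so first touch comes somewhere between 0.006 and 0.044. The runners drag with about 2 N and hold the tray where it is left once it is off the stop.
- tray: Wooden tray 320 x 280 mm that rides on the runners, with a rim all round and an apron below its front edge; top of its floor 44 mm above the worktop. Same axes as the station; its origin coincides with the station's origin when joint slide is 0 and moves with the tray (so it lies 44 mm below the tray's floor, at the tray's middle).
- strike: Steel strip 160 x 100 x 3 mm fixed under the tray, out of sight; origin and axes are the station's. The bracket clamped somewhere on it carries a rubber stop and a plate with the hole for the lock bolt. The tray meets the rubber, which gives 2.5 N per mm for 4 mm and is then solid. Bolt and hole are in line when the tray is 8 mm out from first touch, give or take 4 mm.
- handle (a point): Middle of the steel grip bar that stands on the front edge of the tray: round bar 12 mm thick, 110 mm long along the tray's y axis between two upright posts, its axis 89 mm above the worktop, 45 mm above the tray's floor. It can be pinched from above with the fingers closing along the tray's x axis.
- lock_top (a point): Centre of the top of the black lock knob, 29 mm in diameter, on the tray's floor to the left behind the handle (47 mm behind the bar, 120 mm to the left of its middle). Top 78 mm above the worktop when up, 66 mm when fully down.
- lock (a joint): How far the lock knob and its bolt are pressed down, in m: 0 up, 0.012 fully down. It drags with about 1.5 N, has no spring and stays where it is left. Out of line with the hole the bolt lands on the plate and stops after 2 to 3 mm.
- pepper_jar: Bystander: small glass spice jar with a light cap, 44 mm in diameter, 109 mm high, on the worktop to the left of the tray; origin under its middle.
- ramekin: Bystander: white fluted ramekin, 80 mm in diameter, 42 mm high, on the worktop to the right of the tray; origin under its middle.
- jam: Bystander: jam jar with a yellow lid, 71 mm in diameter, 110 mm high, on the worktop to the right of the tray, further back; origin under its middle.
- oil: Tall clear oil bottle with a cork standing loose at the back right of the tray, 61 mm in diameter, 264 mm high, easily upset by a jerk; origin under its middle, z up.
- mill: Brown wooden pepper mill standing loose at the back of the tray, 58 mm in diameter, 180 mm high; origin under its middle, z up.
- nut_jar: Glass clip-top jar of nuts standing loose at the back left of the tray, 102 x 88 x 131 mm; origin under its middle, z up.
- salt: Small salt shaker standing loose in the middle of the tray, 44 mm in diameter, 90 mm high; origin under its middle, z up.
Not all that is in view belongs to the job. What is shaped like the oil but turquoise is not meant. Leave any green look-alike of the nut_jar alone.

How it is judged (in metres and radians):
On the way, in this order (a step that is already met when the one before it is completed fails the run):
1. the tray has been slid back until it presses on the rubber stop with more than 3 N, lock knob still up (contact force between tray and strike above 3 N and value of joint lock below 0.002 m), for 0.1 s.
2. it has been eased off so that nothing bears on the stop, lock knob still up (contact force between tray and strike below 0.5 N and value of joint lock below 0.002 m), for 0.2 s.
At the end, for the whole second after the job is handed in: The lock knob is down by more than 10 of its 12 mm with the tray less than 62 mm out, which is possible only with the bolt in its hole; the tray is at rest and the oil bottle, pepper mill, nut jar and salt shaker stand upright (within 0.1 rad) (value of joint lock above 0.01 m and value of joint slide below 0.062 m and velocity of joint slide between -0.005 and 0.005 m/s and angle between each of oil, mill, nut_jar, salt's own z axis and vertical below 0.1 rad); the robot touches nothing.
It fails at once if the tray or its bolt is forced against the strike with more than 20 N (contact force between tray and strike above 20 N).
It fails at once if something on the tray tips over (angle between any of oil, mill, nut_jar, salt's own z axis and vertical above 0.3 rad).
It fails at once if a thing beside the tray is moved by more than 20 mm (distance of any of pepper_jar, ramekin, jam from where it was at the start of the episode above 0.02 m).
It also fails if it takes over 67 s, if anything falls off the work surface, if the arm or the gripper's body presses on something with over 40 N, if the wrist force passes 120 N, or if a joint passes its speed limit or range.

ROBOT

A 6-joint arm with a two-finger parallel gripper is mounted at the origin on a cart in front of the work surface, level with it; the furniture and walls round the work are solid. World frame = base frame: x ahead of the robot, y to its left, z up, the work surface at z = 0. Lengths are in mm, angles in rad, forces in N, time in s.
With the tool pointing down it reaches from about 375 to 925 mm from the base axis. Payload 5.7 kg.
Tool frame: the origin (TCP) lies at the very end of the fingers, on their centre line; the grasp point (between the pads) lies 19 mm behind it; z points along the fingers, y is the line along which they close (so a half turn about z gives the same grasp; the last joint's range is limited). The gripper opens to 88 mm and grips with 3 to 60 N. Pads are 20 mm wide; open, the fingers measure 115 mm over their backs; the gripper's body (75 mm by 178 mm) begins 61 mm behind the grasp point.
Start: joints at [-1.451, 0.359, 1.51, -0, 1.272, -0.115], TCP at [139.576, -583.507, 222.623] pointing down, gripper open.
Joint ranges: [-2.97, 2.97], [-1.01, 2.36], [0.21, 2.38], [-0.96, 4.11], [0.2, 2.71], [-2.98, 2.98]. Speed limits (rad/s): [2.39, 2.39, 3.14, 3.14, 3.14, 3.14].

INTERFACE

Orientations are given as a 3x3 rotation matrix whose columns are the frame's x, y, z axes.
In Python, from workcell import ctrl gives the robot as it stands. The module is installed in compiled form; this text tells all that it offers.
- The arm moves only by the tool drive_tool, never from a script. Its argument "deltas" is a list of rows, each a list of 3 entries, a list of its own where there are three numbers: the shift along the world's x, y, z in cm, then the turn, a rotation vector about the world's x, y, z in degrees, then the closure in counts, from 0 (fully open) to 255 (shut). In form: [[[x, y, z], [ax, ay, az], grip], ...]. A call has exactly 5 rows; each row shifts and turns the commanded pose from where the row before left it; what a row does not reach is not made up. A row lasts 1/8 s, in which the tool goes at most 62.5 mm and 10.7 degrees, less where a joint would pass 70% of its speed; a pose out of reach is approached as far as the arm can. A call with a gripper value outside its range is refused whole. The fingers move at their own pace and stop on an object; "force" is the grip in N (left out, the last holds). Time passes only in rows, so rows that do not move let the fingers close, or fill a call up. It gives the time, the measured TCP pose, the force, the opening and the grip force at its end, in the units of the state.
- ctrl.observe(): the state, without advancing time (a new reading comes with each control period).
- ctrl.snapshot(name): name is "scene" or "top" or "wrist"; returns the picture (400x640x3 uint8, red, green, blue); there is no depth.
- ctrl.get_calibration(name): a dict with "mtx" (3x3 intrinsics, pixels), "R" (3x3) and "t" (3): a world point X has camera coordinates R X + t; the wrist camera has in their place "hand_eye" (4x4, takes a point from camera to tool coordinates, whose origin is the TCP and whose axes are the flange's). Camera axes: x right, y down, z forward; pixel columns grow to the right and rows downward; lengths in mm; the calibration is good to about 2 mm. A picture is of the moment at which its call begins: read the wrist's pose just before it. get_calibration takes no time and is no camera call.
- ctrl.job_done(): hands the job in; it is judged then, once.
Trained networks look in the newest picture that a camera, given by its name, has taken for a name from the list of things; names that differ only in an ending like _2 or _b are one class to them, and where a whole thing is asked for, a point or a joint stands for the part that bears it (a point fixed in the world has none). Each returns a list of dicts, best first, with "score" (0 to 1); they miss things now and then, are a little off and sometimes report something else, mostly with a low value. They report only what shows in the picture. A call takes as long as a camera call. They do not tell look-alikes from the thing itself.
- ctrl.masks_of(camera, thing): "mask" (400x640 bool, what is visible of it) and "centre" ([row, column] in pixels, amid what is visible of it).
The state is a dict: "time": time; "joint_positions": joint angles; "joint_vel": joint speeds; "joint_torque": joint torques, N m; "eef_pos": TCP position; "tool_rot": TCP orientation; "contact_force": force on the tool from outside, world axes, zero at the start; "ft_torque": the same for the moment, N m; "gripper_width": opening from 0.0 (shut) to 1.0 (fully open); "finger_force": force on a finger pad.
Only numpy, scipy, OpenCV 4.12 (cv2) and the standard library are available. Lean on these libraries where they do the work, as an engineer would, in place of code of your own. Each camera call takes 0.05 s, during which the arm holds its last target. There are 200 camera calls.

## Working session

There is one attempt and no reset: what is moved stays moved. The work goes in short steps, Python scripts to look and compute and a tool call to move; the robot and the scene stay as the last step left them, time stands still between calls to the robot, and variables do not carry over. Pictures are saved under pics/ and viewed, at most 10 in all, crops included, and the job is handed in when it is done.

Besides the shell and the picture viewer there is one more tool, called after ">>>" in YAML: its name, and indented under it one key for each argument. drive_tool: Moves the arm, as the interface text tells. Its arguments: {"type":"object","properties":{"deltas":{"type":"array","items":{"type":"array"}},"force":{"type":"number"}},"required":["deltas"]}

```bash
mkdir -p pics; cat > h.py <<'E'
import numpy as np, cv2
from workcell import ctrl
def snap(c,n):
    im=ctrl.snapshot(c); cv2.imwrite(f'pics/{n}.png',im[:,:,::-1]); return im
def ray(c,px,z):
    k=ctrl.get_calibration(c); R=np.array(k['R']);t=np.array(k['t']).ravel()
    d=R.T@np.linalg.solve(np.array(k['mtx']),[px[0],px[1],1]); o=-R.T@t
    return o+d*(z-o[2])/d[2]
def proj(c,X):
    k=ctrl.get_calibration(c); p=np.array(k['mtx'])@(np.array(k['R'])@np.array(X,float)+np.array(k['t']).ravel()); return p[:2]/p[2]
E
python3 - <<'E'
from h import *
a=snap('scene','s0'); b=snap('top','t0')
for c in('scene','top'):
    for th in ('handle','lock_top','tray','station','oil','nut_jar','pepper_jar','ramekin','jam'):
        for m in ctrl.masks_of(c,th)[:3]:
            r,q=m['centre']; print(c,th,round(m['score'],2),round(q),round(r),m['mask'].sum(),ray(c,(q,r),89 if th=='handle' else 78).round())
E
```

```text
scene handle 0.93 288 220 8361 [595. -59.  89.]
scene lock_top 0.56 278 178 79 [531.  79.  78.]
scene tray 0.82 284 221 8337 [582. -56.  78.]
scene station 0.58 304 223 11231 [634. -51.  78.]
scene oil 0.57 328 225 1488 [692. -46.  78.]
scene nut_jar 0.9 379 154 1487 [787. 218.  78.]
scene nut_jar 0.61 327 172 1260 [656. 126.  78.]
scene pepper_jar 0.71 338 150 316 [673. 212.  78.]
scene ramekin 0.65 248 283 992 [ 543. -242.   78.]
scene jam 0.76 301 290 1273 [ 668. -234.   78.]
top handle 0.57 342 248 12370 [518.  15.  89.]
top lock_top 0.62 312 260 170 [518.  78.  78.]
top tray 0.82 342 251 12018 [518.  14.  78.]
top station 0.98 339 247 12508 [530.  17.  78.]
top station 0.26 311 263 200 [513.  81.  78.]
top oil 0.91 388 128 1618 [ 834. -238.   78.]
top oil 0.89 362 151 2135 [ 775. -139.   78.]
top nut_jar 0.62 208 181 2170 [792. 237.  78.]
top nut_jar 0.6 291 193 2551 [697.  67.  78.]
top pepper_jar 0.98 235 226 1034 [646. 203.  78.]
top ramekin 0.85 430 228 1075 [ 511. -181.   78.]
top jam 0.65 412 184 1474 [ 636. -205.   78.]
```

View pics/s0.png

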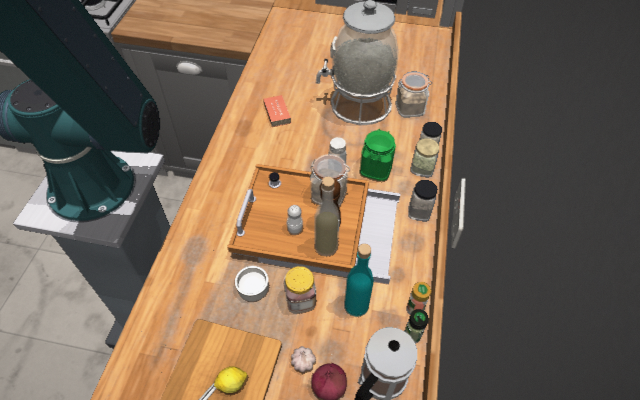

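View pics/t0.png

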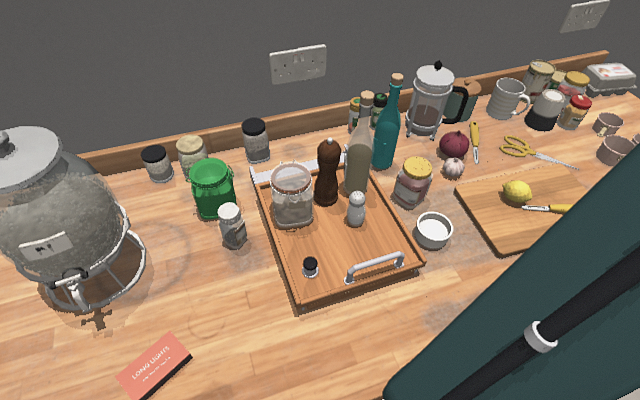

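The top view shows the grip bar running from about (348,271) to (402,257), with the knob at (311,262). In the scene view the knob is at (275,178) and the bar runs from (241,228) to (249,193). Next I'll zoom in.

```bash
python3 - <<'E'
from h import *
a=cv2.imread('pics/s0.png')[160:280,220:410]; b=cv2.imread('pics/t0.png')[140:320,245:435]
a=cv2.resize(a,None,fx=4,fy=4,interpolation=2); b=cv2.resize(b,None,fx=3,fy=3,interpolation=2)
cv2.imwrite('pics/a.png',a);cv2.imwrite('pics/b.png',b)
E
```

```text
(no output)
```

View pics/a.png

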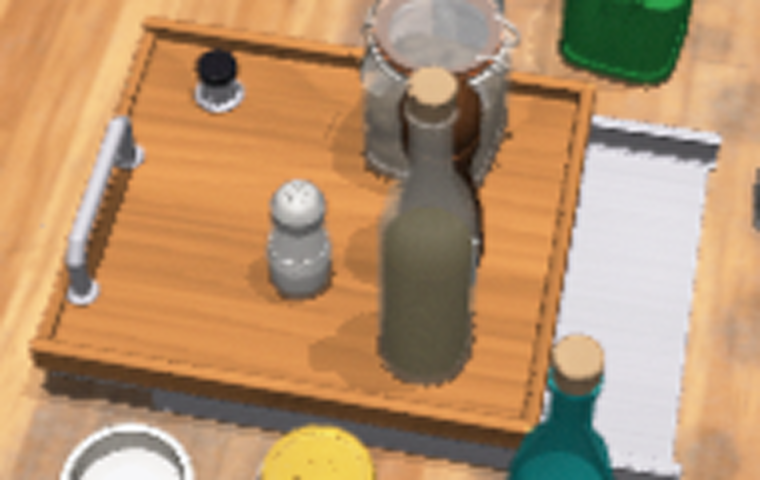

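View pics/b.png

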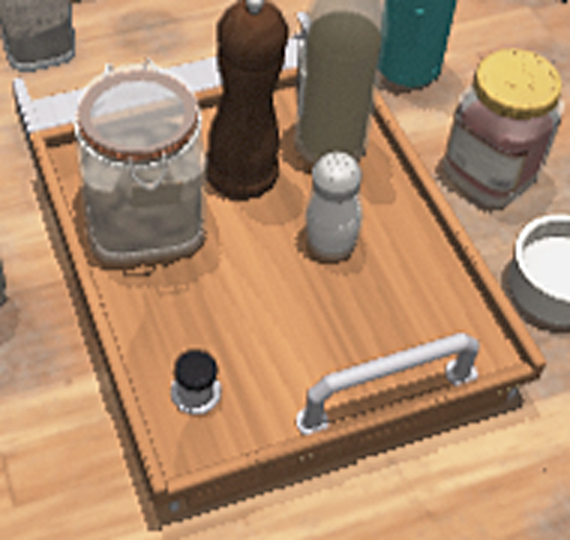

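```bash
python3 - <<'E'
from h import *
P={}
for c in('scene','top'):
    k=ctrl.get_calibration(c); P[c]=np.array(k['mtx'])@np.c_[np.array(k['R']),np.array(k['t']).ravel()]
f=lambda p,ox,oy,s:(ox+p[0]/s,oy+p[1]/s)
for n,s,t in (('barL',(122,125),(315,386)),('barR',(76,245),(470,345)),('knob',(217,67),(196,368)),('salt top',(298,197),(337,167)),('FL',(150,22),(160,490)),('FR',(38,345),(543,365))):
    s=f(s,220,160,4);t=f(t,245,140,3)
    X=cv2.triangulatePoints(P['scene'],P['top'],np.array(s)[:,None],np.array(t)[:,None])[:,0];X=X[:3]/X[3]
    z={'b':89,'k':78,'s':134,'F':60}[n[0]]
    print(n,X.round(1),'scene',ray('scene',s,z).round(1),'top',ray('top',t,z).round(1))
o=ctrl.observe();print(o['time'],o['eef_pos'],np.round(o['tool_rot'],3),o['contact_force'],ctrl.get_calibration('wrist'))
E
```

```text
barL [474.5  15.7  82. ] scene [476.6  10.4  89. ] top [471.3  18.   89. ]
barR [472.3 -87.4  86.6] scene [475.3 -86.8  89. ] top [466.8 -88.9  89. ]
knob [519.2  82.9  72.1] scene [521.6  79.3  78. ] top [513.9  82.8  78. ]
salt top [608.7 -49.6 126.1] scene [611.2 -54.  134. ] top [600.5 -47.3 134. ]
FL [456.3 128.9  51. ] scene [460.6 123.3  60. ] top [449.3 127.8  60. ]
FR [ 459.9 -142.8   52. ] scene [ 465.1 -145.2   60. ] top [ 451.5 -141.6   60. ]
1.0 [ 139.53618744 -583.51233756  222.62736888] [[ 0.973  0.233 -0.   ]
 [ 0.233 -0.973  0.   ]
 [ 0.    -0.    -1.   ]] [0.9117478  0.03413201 0.67166324] {'mtx': array([[284.02054693,   0.        , 323.38725391],
       [  0.        , 284.02054693, 201.95154013],
       [  0.        ,   0.        ,   1.        ]]), 'hand_eye': array([[ 2.72178361e-04, -9.68170399e-01, -2.50291839e-01,
         6.82829900e+01],
       [ 9.99999960e-01,  2.81775457e-04, -2.51029605e-06,
         6.50075486e-02],
       [ 7.29564918e-05, -2.50291829e-01,  9.68170437e-01,
        -1.60915450e+02],
       [ 0.00000000e+00,  0.00000000e+00,  0.00000000e+00,
         1.00000000e+00]])}
```

>>> drive_tool:
  deltas:
    - [[2.2,3.65,0],[0,0,5.1],0]
    - [[2.2,3.65,0],[0,0,5.1],0]
    - [[2.2,3.65,0],[0,0,5.1],0]
    - [[2.2,3.65,0],[0,0,5.1],0]
    - [[2.2,3.65,0],[0,0,5.1],0]

```text
time: 1.62
eef_pos: [250.2, -399.9, 222.8]
tool_rot: [[0.776, 0.631, 0.0], [0.631, -0.776, -0.0], [0.0, 0.0, -1.0]]
contact_force: [1.7, 0.3, -0.6]
gripper_width: 1.0
finger_force: 0.0
```

>>> drive_tool:
  deltas:
    - [[2.2,3.65,0],[0,0,5.1],0]
    - [[2.2,3.65,0],[0,0,5.1],0]
    - [[2.2,3.65,0],[0,0,5.1],0]
    - [[2.2,3.65,0],[0,0,5.1],0]
    - [[2.2,3.65,0],[0,0,5.1],0]

```text
time: 2.25
eef_pos: [360.2, -217.4, 222.9]
tool_rot: [[0.429, 0.903, 0.001], [0.903, -0.429, -0.0], [-0.0, 0.001, -1.0]]
contact_force: [0.9, -0.0, -0.5]
gripper_width: 1.003
finger_force: 0.0
```

>>> drive_tool:
  deltas:
    - [[2.2,3.65,0],[0,0,5.1],0]
    - [[2.2,3.65,0],[0,0,5.1],0]
    - [[2.2,3.65,0],[0,0,5.1],0]
    - [[2.2,3.65,0],[0,0,5.1],0]
    - [[2.2,3.65,0],[0,0,5.1],0]

```text
time: 2.88
eef_pos: [470.3, -34.7, 222.8]
tool_rot: [[-0.002, 1.0, 0.001], [1.0, 0.002, -0.0], [-0.0, 0.001, -1.0]]
contact_force: [-0.1, -0.9, -0.3]
gripper_width: 1.003
finger_force: 0.0
```

```bash
cat >> h.py <<'E'
def wray(px,z):
    o=ctrl.observe(); k=ctrl.get_calibration('wrist'); H=k['hand_eye']; R=np.array(o['tool_rot'])
    d=R@H[:3,:3]@np.linalg.solve(k['mtx'],[px[0],px[1],1]); c=np.array(o['eef_pos'])+R@H[:3,3]
    return c+d*(z-c[2])/d[2]
E
python3 - <<'E'
from h import *
snap('wrist','w0')
for m in ctrl.masks_of('wrist','lock_top')[:2]:
    r,q=m['centre'];print(m['score'],q,r,m['mask'].sum(),wray((q,r),78))
for m in ctrl.masks_of('wrist','handle')[:2]:
    r,q=m['centre'];print(m['score'],q,r,m['mask'].sum(),wray((q,r),89))
E
```

```text
0.89 370.6 75.1 668 [518.52033971  86.77486084  78.        ]
0.7 395.9 143.3 41644 [544.19318374  18.95638824  89.        ]
```

View pics/w0.png

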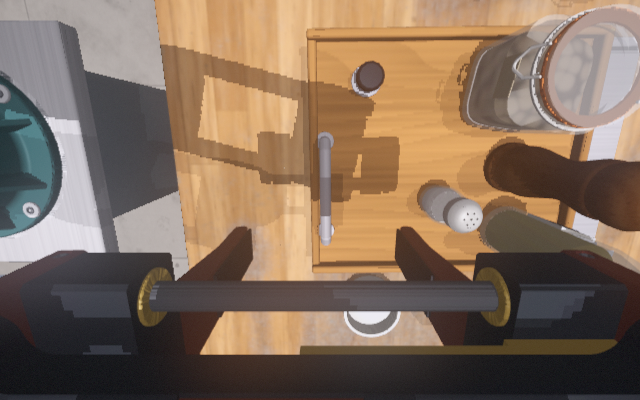

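The wrist view shows the bar from (325,137) to (326,238), centred between the fingers, and the knob top at (371,75). The tray is nearly square to the world axes.

```bash
python3 - <<'E'
from h import *
for n,p,z in(('L',(325,137),89),('R',(326,236),89),('knob',(371,75),78),('FL',(309,33),52),('FR',(315,268),52),('BL',(480,28),52)): print(n,wray(p,z).round(1))
E
```

```text
L [472.  25.  89.]
R [473.6 -81.7  89. ]
knob [517.7  85.1  78. ]
FL [455.2 129.9  52. ]
FR [ 460.1 -140.    52. ]
BL [633.3 135.1  52. ]
```

>>> drive_tool:
  deltas:
    - [[0.25,0.2,-2],[0,0,1],0]
    - [[0,0,-4],[0,0,0],0]
    - [[0,0,-4],[0,0,0],0]
    - [[0,0,-3.5],[0,0,0],0]
    - [[0,0,-1.7],[0,0,0],0]
  force: 20

```text
time: 3.65
eef_pos: [470.2, -34.9, 69.0]
tool_rot: [[-0.015, 1.0, -0.003], [1.0, 0.015, 0.0], [0.0, -0.003, -1.0]]
contact_force: [-0.2, 0.2, 1.0]
gripper_width: 1.006
finger_force: 0.0
```

>>> drive_tool:
  deltas:
    - [[0,0,0],[0,0,0],120]
    - [[0,0,0],[0,0,0],160]
    - [[0,0,0],[0,0,0],190]
    - [[0,0,0],[0,0,0],220]
    - [[0,0,0],[0,0,0],240]

```text
time: 4.28
eef_pos: [472.3, -34.0, 71.0]
tool_rot: [[-0.017, 1.0, 0.001], [1.0, 0.017, -0.0], [-0.0, 0.001, -1.0]]
contact_force: [-0.0, 0.3, -0.6]
gripper_width: 0.472
finger_force: 0.0
```

>>> drive_tool:
  deltas:
    - [[0,0,0],[0,0,0],250]
    - [[0,0,0],[0,0,0],250]
    - [[0,0,0],[0,0,0],250]
    - [[0,0,0],[0,0,0],250]
    - [[0,0,0],[0,0,0],250]

```text
time: 4.9
eef_pos: [472.1, -34.0, 70.6]
tool_rot: [[-0.017, 1.0, -0.0], [1.0, 0.017, 0.0], [0.0, -0.0, -1.0]]
contact_force: [0.7, 0.1, -1.1]
gripper_width: 0.13
finger_force: 20.0
```

```bash
python3 - <<'E'
from h import *
for p in((399.5,193.8),(389.5,278)):print(ray('scene',p,28).round(1))
for p in((365,182),(352.5,266)):print(ray('scene',p,55).round(1))
E
```

```text
[861.1 130.7  28. ]
[ 865.2 -134.6   28. ]
[762.8 130.4  55. ]
[ 772.  -135.4   55. ]
```

>>> drive_tool:
  deltas:
    - [[0.1,0,0],[0,0,0],250]
    - [[0.2,0,0],[0,0,0],250]
    - [[0.3,0.01,0],[0,0,0],250]
    - [[0.2,0,0],[0,0,0],250]
    - [[0.1,0,0],[0,0,0],250]

```text
time: 5.52
eef_pos: [481.3, -33.8, 70.6]
tool_rot: [[-0.017, 1.0, -0.0], [1.0, 0.017, 0.0], [0.0, -0.0, -1.0]]
contact_force: [-1.8, -0.6, 2.2]
gripper_width: 0.127
finger_force: 20.0
```

>>> drive_tool:
  deltas:
    - [[0.2,0,0],[0,0,0],250]
    - [[0.4,0.01,0],[0,0,0],250]
    - [[0.4,0.01,0],[0,0,0],250]
    - [[0.3,0,0],[0,0,0],250]
    - [[0.1,0,0],[0,0,0],250]

```text
time: 6.15
eef_pos: [495.5, -33.7, 70.6]
tool_rot: [[-0.017, 1.0, 0.0], [1.0, 0.017, 0.0], [0.0, 0.0, -1.0]]
contact_force: [-1.5, 1.1, 1.9]
gripper_width: 0.13
finger_force: 20.0
```

>>> drive_tool:
  deltas:
    - [[0.1,0,0],[0,0,0],250]
    - [[0.1,0,0],[0,0,0],250]
    - [[0.1,0.01,0],[0,0,0],250]
    - [[0.1,0,0],[0,0,0],250]
    - [[0.05,0,0],[0,0,0],250]

```text
time: 6.78
eef_pos: [499.6, -33.6, 70.6]
tool_rot: [[-0.017, 1.0, -0.0], [1.0, 0.017, 0.0], [0.0, -0.0, -1.0]]
contact_force: [-2.6, 0.6, 0.4]
gripper_width: 0.132
finger_force: 20.0
```

>>> drive_tool:
  deltas:
    - [[0.05,0,0],[0,0,0],250]
    - [[0.05,0,0],[0,0,0],250]
    - [[0.05,0,0],[0,0,0],250]
    - [[0.05,0.005,0],[0,0,0],250]
    - [[0.05,0,0],[0,0,0],250]

```text
time: 7.4
eef_pos: [502.1, -33.6, 70.6]
tool_rot: [[-0.017, 1.0, -0.0], [1.0, 0.017, -0.0], [-0.0, -0.0, -1.0]]
contact_force: [-2.2, 1.0, 0.0]
gripper_width: 0.129
finger_force: 20.0
```

>>> drive_tool:
  deltas:
    - [[0.1,0,0],[0,0,0],250]
    - [[0.1,0,0],[0,0,0],250]
    - [[0.1,0,0],[0,0,0],250]
    - [[0.08,0.005,0],[0,0,0],250]
    - [[0,0,0],[0,0,0],250]

```text
time: 8.02
eef_pos: [506.1, -33.5, 70.6]
tool_rot: [[-0.017, 1.0, 0.0], [1.0, 0.017, 0.0], [0.0, 0.0, -1.0]]
contact_force: [-1.0, 0.3, -0.4]
gripper_width: 0.13
finger_force: 20.0
```

>>> drive_tool:
  deltas:
    - [[0.1,0,0],[0,0,0],250]
    - [[0.1,0,0],[0,0,0],250]
    - [[0.1,0,0],[0,0,0],250]
    - [[0.08,0.005,0],[0,0,0],250]
    - [[0,0,0],[0,0,0],250]

```text
time: 8.65
eef_pos: [509.9, -33.5, 70.6]
tool_rot: [[-0.017, 1.0, 0.0], [1.0, 0.017, 0.0], [0.0, 0.0, -1.0]]
contact_force: [-2.0, 1.7, -0.9]
gripper_width: 0.133
finger_force: 20.0
```

>>> drive_tool:
  deltas:
    - [[0.1,0,0],[0,0,0],250]
    - [[0.1,0,0],[0,0,0],250]
    - [[0.1,0,0],[0,0,0],250]
    - [[0.08,0.005,0],[0,0,0],250]
    - [[0,0,0],[0,0,0],250]

```text
time: 9.28
eef_pos: [513.7, -33.4, 70.6]
tool_rot: [[-0.017, 1.0, 0.0], [1.0, 0.017, -0.0], [-0.0, 0.0, -1.0]]
contact_force: [-1.0, 1.9, -1.6]
gripper_width: 0.13
finger_force: 20.0
```

>>> drive_tool:
  deltas:
    - [[0.1,0,0],[0,0,0],250]
    - [[0.1,0,0],[0,0,0],250]
    - [[0.1,0,0],[0,0,0],250]
    - [[0.08,0.005,0],[0,0,0],250]
    - [[0,0,0],[0,0,0],250]

```text
time: 9.9
eef_pos: [517.5, -33.3, 70.6]
tool_rot: [[-0.017, 1.0, 0.0], [1.0, 0.017, 0.0], [0.0, 0.0, -1.0]]
contact_force: [-0.6, 2.4, -1.3]
gripper_width: 0.131
finger_force: 20.0
```

>>> drive_tool:
  deltas:
    - [[0.1,0.005,0],[0,0,0],250]
    - [[0.1,0.005,0],[0,0,0],250]
    - [[0.1,0.005,0],[0,0,0],250]
    - [[0.08,0.005,0],[0,0,0],250]
    - [[0,0,0],[0,0,0],250]

```text
time: 10.52
eef_pos: [521.3, -33.3, 70.6]
tool_rot: [[-0.017, 1.0, 0.0], [1.0, 0.017, -0.0], [-0.0, 0.0, -1.0]]
contact_force: [-1.8, 0.3, -1.9]
gripper_width: 0.129
finger_force: 20.0
```

>>> drive_tool:
  deltas:
    - [[0.1,0,0],[0,0,0],250]
    - [[0.1,0.005,0],[0,0,0],250]
    - [[0.1,0,0],[0,0,0],250]
    - [[0.08,0.005,0],[0,0,0],250]
    - [[0,0,0],[0,0,0],250]

```text
time: 11.15
eef_pos: [525.2, -33.2, 70.6]
tool_rot: [[-0.017, 1.0, 0.0], [1.0, 0.017, -0.0], [-0.0, 0.0, -1.0]]
contact_force: [-1.9, -1.9, -2.6]
gripper_width: 0.129
finger_force: 20.0
```

>>> drive_tool:
  deltas:
    - [[0.1,0,0],[0,0,0],250]
    - [[0.1,0,0],[0,0,0],250]
    - [[0.1,0,0],[0,0,0],250]
    - [[0.08,0,0],[0,0,0],250]
    - [[0,0,0],[0,0,0],250]

```text
time: 11.78
eef_pos: [529.0, -33.1, 70.6]
tool_rot: [[-0.017, 1.0, 0.0], [1.0, 0.017, -0.0], [-0.0, 0.0, -1.0]]
contact_force: [-1.5, -1.3, -3.4]
gripper_width: 0.131
finger_force: 20.0
```

>>> drive_tool:
  deltas:
    - [[0.1,0,0],[0,0,0],250]
    - [[0.1,0,0],[0,0,0],250]
    - [[0.1,0,0],[0,0,0],250]
    - [[0.08,0,0],[0,0,0],250]
    - [[0,0,0],[0,0,0],250]

```text
time: 12.4
eef_pos: [531.1, -33.1, 70.6]
tool_rot: [[-0.017, 1.0, -0.003], [1.0, 0.017, -0.0], [0.0, -0.003, -1.0]]
contact_force: [-6.7, -3.2, 2.6]
gripper_width: 0.132
finger_force: 20.0
```

>>> drive_tool:
  deltas:
    - [[0.04,0,0],[0,0,0],250]
    - [[0,0,0],[0,0,0],250]
    - [[0,0,0],[0,0,0],250]
    - [[0,0,0],[0,0,0],250]
    - [[0,0,0],[0,0,0],250]

```text
time: 13.02
eef_pos: [531.2, -33.1, 70.6]
tool_rot: [[-0.017, 1.0, -0.003], [1.0, 0.017, -0.0], [0.0, -0.003, -1.0]]
contact_force: [-6.5, -3.1, 2.8]
gripper_width: 0.128
finger_force: 20.0
```

>>> drive_tool:
  deltas:
    - [[0.06,0,0],[0,0,0],250]
    - [[0,0,0],[0,0,0],250]
    - [[0,0,0],[0,0,0],250]
    - [[0,0,0],[0,0,0],250]
    - [[0,0,0],[0,0,0],250]

```text
time: 13.65
eef_pos: [531.5, -33.1, 70.6]
tool_rot: [[-0.017, 1.0, -0.004], [1.0, 0.017, -0.0], [0.0, -0.004, -1.0]]
contact_force: [-7.4, -2.7, 3.1]
gripper_width: 0.128
finger_force: 20.0
```

>>> drive_tool:
  deltas:
    - [[-0.2,0,0],[0,0,0],250]
    - [[-0.3,0,0],[0,0,0],250]
    - [[-0.35,-0.01,0],[0,0,0],250]
    - [[-0.3,-0.01,0],[0,0,0],250]
    - [[-0.1,0,0],[0,0,0],250]

```text
time: 14.28
eef_pos: [521.0, -33.2, 70.6]
tool_rot: [[-0.017, 1.0, 0.0], [1.0, 0.017, 0.0], [0.0, 0.0, -1.0]]
contact_force: [2.7, -1.3, -6.4]
gripper_width: 0.129
finger_force: 20.0
```

>>> drive_tool:
  deltas:
    - [[0,0,0],[0,0,0],250]
    - [[0,0,0],[0,0,0],250]
    - [[0,0,0],[0,0,0],250]
    - [[0,0,0],[0,0,0],250]
    - [[0,0,0],[0,0,0],250]

```text
time: 14.9
eef_pos: [520.9, -33.3, 70.6]
tool_rot: [[-0.017, 1.0, -0.0], [1.0, 0.017, 0.0], [0.0, -0.0, -1.0]]
contact_force: [0.1, -2.0, -4.9]
gripper_width: 0.129
finger_force: 20.0
```

>>> drive_tool:
  deltas:
    - [[0,0,0],[0,0,0],200]
    - [[0,0,0],[0,0,0],130]
    - [[0,0,0],[0,0,0],130]
    - [[0,0,0],[0,0,0],130]
    - [[0,0,0],[0,0,0],130]

```text
time: 15.52
eef_pos: [521.0, -33.2, 70.7]
tool_rot: [[-0.017, 1.0, -0.0], [1.0, 0.017, 0.0], [0.0, -0.0, -1.0]]
contact_force: [0.4, -0.2, -0.0]
gripper_width: 0.49
finger_force: 0.0
```

>>> drive_tool:
  deltas:
    - [[0,0,1.5],[0,0,0],130]
    - [[0,0,3],[0,0,0],130]
    - [[0,0,3.5],[0,0,0],130]
    - [[0,0,3],[0,0,0],130]
    - [[0,0,1],[0,0,0],130]

```text
time: 16.15
eef_pos: [522.3, -33.5, 193.3]
tool_rot: [[-0.017, 1.0, 0.004], [1.0, 0.017, -0.001], [-0.001, 0.004, -1.0]]
contact_force: [-0.1, -0.7, 0.3]
gripper_width: 0.492
finger_force: 0.0
```

```bash
python3 - <<'E'
from h import *
print(ctrl.observe()['eef_pos'])
snap('wrist','w1')
for m in ctrl.masks_of('wrist','lock_top')[:2]:
    r,q=m['centre'];print(m['score'],q,r,m['mask'].sum(),wray((q,r),78))
E
```

```text
[522.31608692 -33.50992118 193.30563191]
0.89 374.3 72.5 884 [565.71987749  83.88055448  78.        ]
0.56 461.7 218.3 2614 [663.03850033 -51.31103973  78.        ]
```

View pics/w1.png

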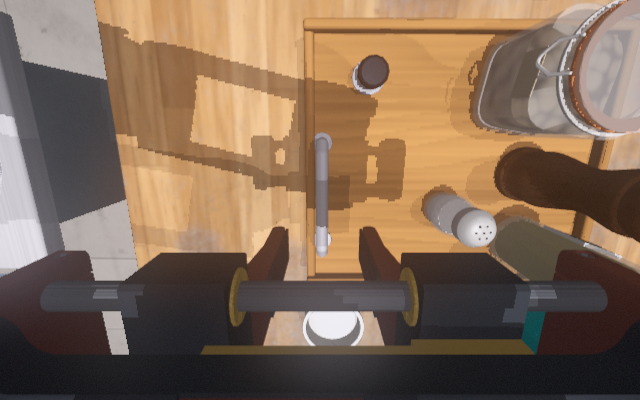

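The wrist view shows everything upright. The knob top is at (374,71), which gives about (566,86) and agrees with the bar plus the given offset. Before pressing I'll check how close the gripper body would come to the nut jar.

```bash
python3 - <<'E'
from h import *
for p,z in (((374,71),78),((478,105),44),((486,50),110),((487,45),130)):print(wray(p,z).round(1))
E
```

```text
[565.4  85.1  78. ]
[680.5  60.8  44. ]
[646.2  95.8 110. ]
[636.  94. 130.]
```

>>> drive_tool:
  deltas:
    - [[0.8,2,0],[0,0,0],255]
    - [[0.9,3,0],[0,0,0],255]
    - [[0.9,3,0],[0,0,0],255]
    - [[0.9,2.5,0],[0,0,0],255]
    - [[0.9,1.4,0],[0,0,0],255]

```text
time: 16.88
eef_pos: [564.3, 86.8, 189.2]
tool_rot: [[-0.018, 1.0, -0.003], [1.0, 0.018, -0.0], [-0.0, -0.003, -1.0]]
contact_force: [-0.2, -0.1, -0.7]
gripper_width: 0.007
finger_force: 0.0
```

The nut jar would be only about 20 mm from the gripper body, so I'll turn the tool a quarter turn to put the body's long side across y.

>>> drive_tool:
  deltas:
    - [[0,0,0],[0,0,10],255]
    - [[0,0,0],[0,0,10],255]
    - [[0,0,0],[0,0,10],255]
    - [[0,0,0],[0,0,10],255]
    - [[0,0,0],[0,0,10],255]

```text
time: 17.5
eef_pos: [564.6, 85.3, 189.7]
tool_rot: [[-0.78, 0.626, -0.002], [0.626, 0.78, -0.0], [0.001, -0.001, -1.0]]
contact_force: [-0.1, -0.2, 0.3]
gripper_width: 0.006
finger_force: 0.0
```

>>> drive_tool:
  deltas:
    - [[0,0,0],[0,0,10],255]
    - [[0,0,0],[0,0,10],255]
    - [[0,0,0],[0,0,10],255]
    - [[0,0,0],[0,0,9],255]
    - [[0,0,0],[0,0,0],255]

```text
time: 18.12
eef_pos: [564.7, 85.4, 189.8]
tool_rot: [[-1.0, 0.003, -0.001], [0.003, 1.0, -0.0], [0.001, -0.0, -1.0]]
contact_force: [0.6, -0.1, 0.3]
gripper_width: 0.005
finger_force: 0.0
```

>>> drive_tool:
  deltas:
    - [[0,-0.05,-2],[0,0,0],255]
    - [[0,0,-3],[0,0,0],255]
    - [[0,0,-3],[0,0,0],255]
    - [[0,0,-1.5],[0,0,0],255]
    - [[0,0,-0.5],[0,0,0],255]

```text
time: 18.75
eef_pos: [564.5, 85.1, 89.7]
tool_rot: [[-1.0, 0.002, -0.002], [0.002, 1.0, -0.0], [0.002, -0.0, -1.0]]
contact_force: [0.5, -0.3, 0.5]
gripper_width: 0.002
finger_force: 0.0
```

>>> drive_tool:
  deltas:
    - [[0.1,0,-0.4],[0,0,0],255]
    - [[0,0,-0.4],[0,0,0],255]
    - [[0,0,-0.3],[0,0,0],255]
    - [[0,0,-0.2],[0,0,0],255]
    - [[0,0,-0.1],[0,0,0],255]

```text
time: 19.38
eef_pos: [566.2, 85.3, 76.8]
tool_rot: [[-1.0, 0.001, 0.0], [0.001, 1.0, -0.0], [-0.0, -0.0, -1.0]]
contact_force: [-0.5, -0.3, 0.6]
gripper_width: 0.004
finger_force: 0.6
```

>>> drive_tool:
  deltas:
    - [[0,0,-0.1],[0,0,0],255]
    - [[0,0,-0.1],[0,0,0],255]
    - [[0,0,-0.05],[0,0,0],255]
    - [[0,0,-0.05],[0,0,0],255]
    - [[0,0,0],[0,0,0],255]

```text
time: 20.0
eef_pos: [566.1, 85.2, 73.6]
tool_rot: [[-1.0, 0.001, 0.0], [0.001, 1.0, -0.0], [-0.0, -0.0, -1.0]]
contact_force: [1.0, 0.2, 1.3]
gripper_width: 0.005
finger_force: 0.3
```

>>> drive_tool:
  deltas:
    - [[0,0,-0.1],[0,0,0],255]
    - [[0,0,-0.1],[0,0,0],255]
    - [[0,0,-0.1],[0,0,0],255]
    - [[0,0,-0.1],[0,0,0],255]
    - [[0,0,0],[0,0,0],255]

```text
time: 20.62
eef_pos: [565.8, 85.2, 69.4]
tool_rot: [[-1.0, 0.001, -0.0], [0.001, 1.0, -0.0], [0.0, -0.0, -1.0]]
contact_force: [-0.3, -0.5, 0.4]
gripper_width: 0.007
finger_force: 0.2
```

>>> drive_tool:
  deltas:
    - [[0,0,-0.1],[0,0,0],255]
    - [[0,0,-0.1],[0,0,0],255]
    - [[0,0,-0.1],[0,0,0],255]
    - [[0,0,-0.05],[0,0,0],255]
    - [[0,0,-0.05],[0,0,0],255]

```text
time: 21.25
eef_pos: [566.0, 85.2, 66.2]
tool_rot: [[-1.0, 0.001, 0.0], [0.001, 1.0, -0.0], [-0.0, -0.0, -1.0]]
contact_force: [-1.9, -0.2, 11.1]
gripper_width: 0.005
finger_force: 5.2
```

It goes firm at z = 66 mm, so the knob is fully down. Next I'll retreat and check.

>>> drive_tool:
  deltas:
    - [[0,0,0.3],[0,0,0],255]
    - [[0,0,2],[0,0,0],255]
    - [[0,0,4],[0,0,0],255]
    - [[0,0,4],[0,0,0],255]
    - [[0,0,2],[0,0,0],255]

```text
time: 21.88
eef_pos: [566.9, 85.3, 190.8]
tool_rot: [[-1.0, 0.001, 0.003], [0.001, 1.0, 0.0], [-0.003, 0.0, -1.0]]
contact_force: [0.5, 0.0, -0.8]
gripper_width: 0.004
finger_force: 0.0
```

>>> drive_tool:
  deltas:
    - [[-2,0,2],[0,0,0],255]
    - [[-3,0,2],[0,0,0],255]
    - [[-3,0,1],[0,0,0],255]
    - [[-2,0,0],[0,0,0],255]
    - [[0,0,0],[0,0,0],255]

```text
time: 22.5
eef_pos: [464.6, 85.3, 238.7]
tool_rot: [[-1.0, 0.001, -0.001], [0.001, 1.0, -0.0], [0.001, -0.0, -1.0]]
contact_force: [1.1, 0.3, 0.7]
gripper_width: 0.005
finger_force: 0.0
```

```bash
python3 - <<'E'
from h import *
im=snap('wrist','w2'); s=ctrl.snapshot('scene')[140:300,210:430]
s=cv2.resize(s,(640,465))
cv2.imwrite('pics/f.png',np.hstack([cv2.resize(im,(400,250)),cv2.resize(s,(400,250))])[:,:,::-1])
print(ctrl.observe()['contact_force'])
E
```

```text
[ 0.35370857 -0.25866456 -0.5714907 ]
```

View pics/f.png

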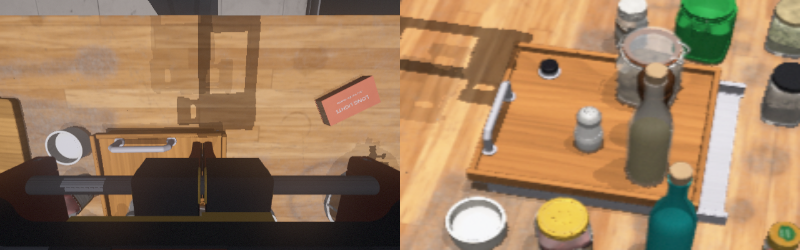

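The scene crop (right half) shows the knob sunk onto its collar at (548,68). The bottle and the other items are upright, the bystanders haven't moved, and the arm is clear.

```bash
python3 -c "
from workcell import ctrl
print(ctrl.job_done())"
```

```text
the job is handed in; nothing more can be done
None
```

I pushed the tray against the stop (about 5 N), eased it out by roughly 10 mm, and pressed the lock knob fully down. The items on the tray are still upright, and I handed the job in at about 23 s; no verdict was shown.

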